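# Reload the label printer

## Robot

A 6-joint arm with a two-finger parallel gripper is mounted at the origin on a cart in front of the work surface, level with it; the furniture and walls round the work are solid. World frame = base frame: x ahead of the robot, y to its left, z up, the work surface at z = 0. Lengths are in m, angles in rad, forces in N, time in s.
With the tool pointing down it reaches from about 0.35 to 0.85 m from the base axis. Payload 8.1 kg.
Tool frame: the origin (TCP) lies on the mounting face of the last link; the fingertips stand 186 mm ahead of it and the grasp point (between the pads) lies 167 mm ahead of it; z points along the fingers, y is the direction in which the jaws open and shut (so a half turn about z gives the same grasp; the last joint's range is limited). The gripper opens to 93 mm and grips with 3 to 60 N. Pads are 15 mm wide; open, the fingers measure 128 mm over their backs; the gripper's body (75 mm by 188 mm) begins 65 mm behind the grasp point.
Start: joints at [1.243, 0.13, 1.488, -0, 1.523, -0.085], TCP at [0.144, 0.582, 0.405] pointing down, gripper open.
Joint ranges: [-2.96, 2.96], [-0.89, 2.26], [0.02, 2.5], [-1.34, 4.48], [0, 2.73], [-2.66, 2.66]. Speed limits (rad/s): [2.39, 2.39, 2.79, 3.14, 3.14, 3.14].

## Interface

Orientations are given as a 3x3 rotation matrix whose columns are the frame's x, y, z axes.
In Python, from cell import sensors, imaging, manip gives the robot as it stands.
- The arm moves only by the tool drive_tool, never from a script. Its argument "targets" is text: rows parted by semicolons, each of 4 numbers parted by spaces: the shift along the tool's x, y, z in mm, then the turn about the tool's z in rad. In form: x y z roll; .... A call has 1 to 12 rows; each row shifts and turns the pose as measured when the row begins, along the tool's axes as they then stand; what a row does not reach is not made up. A row lasts 1/8 s, in which the tool goes at most 62.5 mm and 10.7 degrees, less where a joint would pass 70% of its speed; a pose out of reach is approached as far as the arm can. A call with a gripper value outside its range is refused whole. "hand" is the gripper command: -1 is shut, 1 is fully open, values between are in proportion, set as the call begins (left out, the last holds). The fingers move at their own pace and stop on an object; "squeeze" is the grip in N (left out, the last holds). Time passes only in rows, so rows that do not move let the fingers close. It gives the time, the measured TCP pose, the force and the opening at its end, in the units of the state.
- sensors.read_state(): the state, without advancing time (a new reading comes with each control period).
- imaging.camera(name): name is "scene" or "top"; returns a dict with "image" (400x640x3 uint8, red, green, blue), "depth" (400x640 float32, m along the optical axis (not along the pixel's ray), 0 where there is no reading), "camera_matrix" (3x3 intrinsics, pixels), "extrinsics" (4x4, takes a point from world to camera coordinates). Camera axes: x right, y up, looking along -z (the intrinsics and any distortion apply to the point x, -y, -z); pixel columns grow to the right and rows downward; lengths in m; the calibration is good to about 2 mm. A picture is of the moment at which its call begins.
- manip.hand_in(): hands the job in, once; it reports no verdict.
The state is a dict: "clock": time; "q": joint angles; "joint_vel": joint speeds; "tau": joint torques, N m; "eef_pos": TCP position; "orientation": TCP orientation; "wrist_force": force on the tool from outside, world axes, zero at the start; "wrist_torque": the same for the moment, N m; "opening": opening from 0.0 (shut) to 1.0 (fully open).
Only numpy, scipy, OpenCV 4.12 (cv2) and the standard library are available. Lean on these libraries where they do the work, as an engineer would, in place of code of your own. Each camera call takes 0.05 s, during which the arm holds its last target. There are 200 camera calls.

## Task

The label printer on the counter has run out of tape. Squeeze the two green tabs on its hood towards each other so that the catches let go, and swing the hood fully open; lay the fresh tape cassette flat in the empty bay, its nose towards the front of the printer, and let go of it. Then press the front of the hood down until both catches snap in and it stays shut, leaving the other things on the counter where they stand.

Things in the scene. Friction and masses are not known exactly. Their poses are not given: they have to be found in the camera images.
- printer: desktop label printer, fixed: charcoal base 173 long (x) x 104 wide (y) x 56 high, off-white hood on it (86 high when shut). Origin: on the underside, 85 behind its front. x runs from the front (tape outlet, faces the robot) to the back, y to its left, z up. Hood: hollow cover 100 wide, 28 high, reaching 153 forward of the hinge; a finger lip 64 wide, 4 thick sticks out 10 more, 4 to 8 above the hinge line
- hood_hinge (a point): middle of the hood's hinge axis, fixed to the printer at its frame's x = +76, y = 0, z = 58; the axis lies along the printer's y. The frame is the printer's and does not turn with the hood
- hood (a joint): hood angle, rad: 0 pressed right down, 0.01 shut and caught, 0.1 when released (spring pins pop it ajar, 7 N at first, none above 0.1), 1.75 fully open, just past upright. The front rises and swings back. Stiff hinge: above 0.1 it stays where left, and takes 1 to 3 N at the front to move. Catching it again takes 8 to 15 N down on the press mark, and stops hard at 0
- tabs_mid (a point): point midway between the two green squeeze tabs; moves and turns with the hood (axes as the printer's when shut). It lies 118 forward of the hinge axis and 38 above it, 10 above the hood's flat top face. The tabs are upright ears on that face, either side of this point along y: each 14 long (x), 5 thick (y), 21 high; outer faces 52 apart at rest. The face beside them is free
- tab_left (a joint): travel of the left (+y) tab towards the middle, m: 0 at rest, 0.010 at its stop; spring 2.5 N at rest, 5 N at the stop. Its hook lets go of the base at about 0.005; both must be free at once. Let go before the front has risen 8 mm, they may catch again. Outer faces 32 mm apart when fully squeezed
- tab_right (a joint): the same for the right (-y) tab. When the hood is pressed down the ramps on the hooks push the tabs in by themselves and they snap back out when caught. The hooks hang 17 below the hood's rim, 118 forward of the hinge; only with the hood near fully open does the cassette pass straight down in front of them
- hood_press (a point): middle of the dark press mark on the hood's top face at its front edge, 143 forward of the hinge axis and 28 above it in the hood's frame; moves and turns with the hood. Press here to shut it, clear of the tabs, which must be free to move in by 5 as the hooks pass their pins
- cassette_center (a point): centre of the loose tape cassette: dark block 80 long (x) x 54 wide (y) x 24 high, 70 g, with a white label on top, lying flat on the counter. At one end (-x) a small nose, 12 wide and 12 high (2 to 14 above its underside), sticks out 6; x points from the nose to the other end
- bay (a point): where the cassette's centre is when home in the bay (printer frame x = +8, y = 0, z = 59), axes as the printer's: the cassette's x must point like this x. The bay's floor is 12 below this point, 9 below the base's top face (z = 56), so the cassette stands 15 proud. Play 2 to 3 all round at the floor, sloped guides widening to 6 at the top, a gap in the front guide for the nose
- water_bottle: bystander: clear water bottle, 65 across, 207 high; origin at its underside
- card_terminal: bystander: black card terminal lying flat, 150 x 62 x 24; origin at its underside
- spread_jar: bystander: spread jar with a black lid, 62 across, 78 high; origin at its underside
- gift_box: bystander: violet gift box with gold ribbon, 136 x 137 x 60; origin at its underside
Not all that is in view belongs to the job. Of the things that look like the part that bears cassette_center, the larger one is meant.

How it is judged:
By the outcome, as a careful person would: the job done as asked, in the order asked, and still so for the second after the job is handed in, with the robot touching nothing.
It also fails if it takes over 64 s, if anything falls off the work surface, if the arm or the gripper's body presses on something with over 40 N, if the wrist force passes 120 N, or if a joint passes its speed limit or range.

## Working session

There is one attempt and no reset: what is moved stays moved. The work goes in short steps, Python scripts to look and compute and a tool call to move; the robot and the scene stay as the last step left them, time stands still between calls to the robot, and variables do not carry over. Pictures are saved under pics/ and viewed, about 8 in all and at most 12, crops included, and the job is handed in when it is done.

Besides the shell and the picture viewer there is one more tool, called after ">>>" as name(argument=value, ...), one argument or row to a line, values as JSON. drive_tool: Moves the arm, as the interface text tells. Its arguments: {"type":"object","properties":{"targets":{"type":"string"},"hand":{"type":"number"},"squeeze":{"type":"number"}},"required":["targets"]}

```bash
mkdir -p pics; ls
cat > h.py <<'E'
import numpy as np, cv2
from cell import sensors, imaging, manip
def snap(n):
    c=imaging.camera(n); return c
def cloud(c):
    d=c["depth"]; K=c["camera_matrix"]; v,u=np.mgrid[:400,:640]
    x=(u-K[0,2])/K[0,0]*d; y=(v-K[1,2])/K[1,1]*d
    P=np.stack([x,-y,-d,np.ones_like(d)],-1)
    return (P@np.linalg.inv(c["extrinsics"]).T)[...,:3]
def save(c,n,box=None,s=1):
    im=c["image"][...,::-1]
    if box: im=im[box[1]:box[3],box[0]:box[2]]
    cv2.imwrite("pics/"+n,cv2.resize(im,None,fx=s,fy=s,interpolation=cv2.INTER_CUBIC))
def px(c,p):
    q=(c["extrinsics"]@np.r_[p,1])[:3]; K=c["camera_matrix"]
    return K[0,0]*q[0]/-q[2]+K[0,2],K[1,1]*-q[1]/-q[2]+K[1,2]
E
python3 - <<'E'
from h import *
t=snap("top");s=snap("scene")
np.savez("c0.npz",t=cloud(t),s=cloud(s),ti=t["image"],si=s["image"])
im=np.vstack([t["image"],s["image"]])[...,::-1]
cv2.imwrite("pics/a.png",cv2.resize(im,(480,600))) 
save(t,"t0.png",None,1.25);save(s,"s0.png",None,1.25)
for c in(t,s):print(c["camera_matrix"],c["extrinsics"])
print(sensors.read_state())
E
```

```text
pics
[[464.81063074   0.         314.89020285]
 [  0.         464.81063074 203.2633485 ]
 [  0.           0.           1.        ]] [[-0.01691642 -0.99982651 -0.00779632  0.18508565]
 [ 0.98580613 -0.01798081  0.16692204 -0.56123734]
 [-0.16703327 -0.00486193  0.98593927 -1.45965103]
 [ 0.          0.          0.          1.        ]]
[[507.68054946   0.         316.85558901]
 [  0.         507.68054946 198.96123713]
 [  0.           0.           1.        ]] [[ 0.81356241 -0.58121039  0.01762663 -0.37725101]
 [ 0.34748211  0.51025455  0.78669974 -0.37110621]
 [-0.46623213 -0.63390439  0.61708413 -1.00121383]
 [ 0.          0.          0.          1.        ]]
{'clock': 0.1, 'q': array([ 1.24260828e+00,  1.31116484e-01,  1.48912742e+00,  4.12608483e-05,
        1.52300337e+00, -8.53413005e-02]), 'joint_vel': array([ 0.00137513, -0.00068203,  0.00017284, -0.00058946, -0.00202833,
       -0.000304  ]), 'tau': array([ 1.37861352e-03, -5.61349511e+01, -4.93089616e+01,  7.69568654e-02,
        2.92044191e-02, -3.65132018e-05]), 'eef_pos': array([0.14415464, 0.58222839, 0.40379726]), 'orientation': array([[-9.70656827e-01,  2.40468287e-01, -5.72345527e-04],
       [ 2.40468899e-01,  9.70655601e-01, -1.55302688e-03],
       [ 1.82096677e-04, -1.64508745e-03, -9.99998630e-01]]), 'wrist_force': array([ 0.2747439 , -0.78451872,  0.12633736]), 'wrist_torque': array([-0.01044952, -0.00236776,  0.00462242]), 'opening': 1.001568991451903}
```

View pics/t0.png

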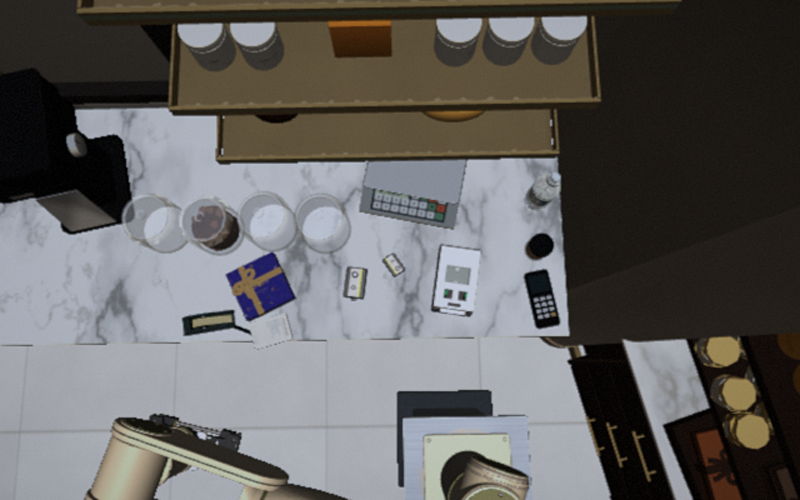

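View pics/s0.png

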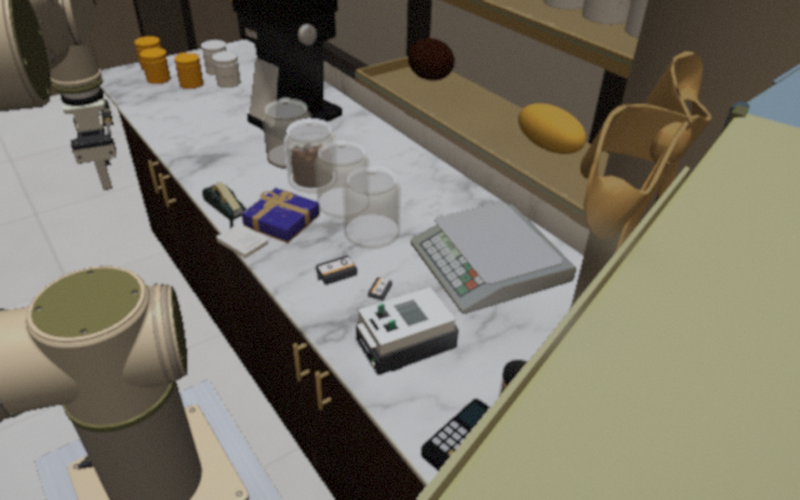

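Top view (at 1.25x): the printer is at (456,280), the terminal at (542,298), the jar at (540,245), the bottle at (545,190) and the gift box at (260,285). There are two cassette lookalikes, one at (355,283) and one at (393,264). The one at (355,283) is larger, so it is the one meant. I'll confirm that in a crop and measure.

Run:
```python
from h import *
z=np.load("c0.npz");im=z["ti"];P=z["t"]
def rep(n,m,P):
    q=P[m]; r=cv2.minAreaRect((q[:,:2]*1000).astype(np.float32)); print(n,m.sum(),np.round(r[0],1),np.round(r[1],1),round(r[2],1),"z",np.percentile(q[:,2],[5,50,95]).round(4))
H=P[...,2];v,u=np.mgrid[:400,:640]
def box(a,b,c,d):return (u>=a)&(u<c)&(v>=b)&(v<d)
rep("casL",box(268,205,300,246)&(H>.014)&(H<.04),P)
rep("casS",box(300,195,328,226)&(H>.009)&(H<.04),P)
pm=box(335,185,392,262)
rep("printer",pm&(H>.03),P); rep("hood",pm&(H>.078)&(H<.092),P)
hsv=cv2.cvtColor(im,cv2.COLOR_RGB2HSV)
g=(hsv[...,0]>45)&(hsv[...,0]<90)&(hsv[...,1]>110)&pm
n,l,st,ce=cv2.connectedComponentsWithStats(g.astype(np.uint8))
for i in range(1,n):
    if st[i,4]>3: print("green",ce[i],st[i],P[l==i].mean(0))
# scene
S=z["s"];hs=cv2.cvtColor(z["si"],cv2.COLOR_RGB2HSV)
b=np.zeros((400,640),bool);b[225:300,280:370]=1
rep("hood scene",b&(S[...,2]>.08)&(S[...,2]<.092),S)
rep("printer scene",b&(S[...,2]>.03)&(S[...,2]<.092),S)
b2=np.zeros((400,640),bool);b2[200:230,245:290]=1
rep("casL scene",b2&(S[...,2]>.014)&(S[...,2]<.04),S)
g=(hs[...,0]>45)&(hs[...,0]<90)&(hs[...,1]>90)&b
n,l,st,ce=cv2.connectedComponentsWithStats(g.astype(np.uint8))
for i in range(1,n):
    if st[i,4]>3: print("green s",ce[i],st[i],S[l==i].mean(0),S[l==i].max(0))
# shelf
for (x,y) in [(310,85),(310,125),(310,60),(340,150)]: print("shelf",x,y,P[y,x])
A=cv2.resize(im[190:262,262:392],None,fx=6,fy=6,interpolation=cv2.INTER_CUBIC)[...,::-1]
cv2.imwrite("pics/crop.png",A)
```

```text
casL 400 [494.8 280.2] [54.3 83.2] 82.8 z [0.0178 0.0236 0.0293]
casS 188 [552.9 191. ] [88.7 46.3] 33.8 z [0.0101 0.0159 0.0214]
printer 1814 [434.4  44.2] [136.9 319. ] 67.8 z [0.0543 0.0859 0.0923]
hood 1414 [494.2  18.6] [100.1 155.9] 80.9 z [0.0813 0.0864 0.091 ]
green [356.5 234. ] [356 232   2   5   8] [0.45600302 0.04857956 0.10820874]
green [371.5 236.5] [371 235   2   4   6] [0.44765449 0.00258248 0.10642766]
hood scene 1971 [495.2  15.5] [106.  156.4] 81.1 z [0.0839 0.0885 0.0911]
printer scene 3428 [542.7  17.6] [280.2 138.9] 2.0 z [0.0348 0.086  0.0908]
casL scene 469 [494. 277.] [60.  86.4] 83.8 z [0.0159 0.0255 0.0292]
green s [304.5 246. ] [304 244   2   5  10] [0.45793811 0.04443095 0.10163169] [0.4596605  0.04728704 0.11042123]
green s [312.77272727 259.90909091] [310 257   6   6  22] [ 0.44903912 -0.00162859  0.09919321] [0.45466634 0.00407363 0.10800373]
green s [297.8 286.6] [297 286   3   2   5] [ 0.40612431 -0.00425168  0.03984172] [4.06824716e-01 1.05378641e-04 4.48696918e-02]
shelf 310 85 [0.73433975 0.17876737 0.58248363]
shelf 310 125 [0.73518837 0.18353318 0.31953351]
shelf 310 60 [0.8027806  0.17810388 0.56189019]
shelf 340 150 [0.73414453 0.09051234 0.07326357]
```

View pics/crop.png

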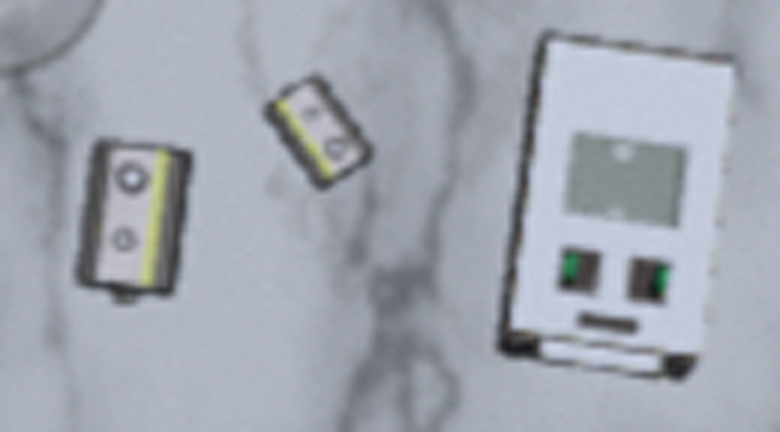

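The crop shows the larger cassette at crop (135,220), its nose at (123,296) towards the robot. The lookalike at (320,130) is clearly smaller. Printer yaw is about -9°, and the tabs midpoint is about (0.452, 0.0235, 0.096). I'm moving above the tabs now.

>>> drive_tool(
  targets="-33 -42 0 -0.085; -33 -42 0 0; -33 -42 0 0; -33 -42 0 0; -33 -42 0 0; -33 -42 0 0; -33 -42 0 0; -33 -42 0 0; -33 -42 0 0; -33 -42 0 0; -33 -42 0 0; -30 -42 0 0",
  hand=1,
  squeeze=20,
)

```text
clock: 1.6
eef_pos: [0.4565, 0.0062, 0.4005]
orientation: [[-0.989, 0.148, -0.003], [0.148, 0.989, -0.007], [0.002, -0.007, -1.0]]
wrist_force: [1.0, 0.3, 0.2]
opening: 1.001
```

```bash
cat >> h.py <<'E'
YAW=np.radians(-9.0); B=np.array([np.cos(YAW),np.sin(YAW),0]); L=np.array([-B[1],B[0],0]); HG=np.array([.5686,.0051,.058])
def hoodpt(f,h,th): # point on hood at angle th
    return HG-B*(f*np.cos(th)-h*np.sin(th))+np.array([0,0,f*np.sin(th)+h*np.cos(th)])
def need(p,yaw=None):
    """remaining shift in tool axes (mm) to TCP position p, and roll to yaw"""
    s=sensors.read_state();R=s["orientation"];d=R.T@(np.array(p)-s["eef_pos"])*1000
    y=np.arctan2(-R[0,1],R[1,1]); 
    print("t",round(s["clock"],2),"pos",s["eef_pos"].round(4),"yaw",round(np.degrees(y),2),"F",s["wrist_force"].round(1),"open",round(s["opening"],3),"| need",d.round(1),"roll",None if yaw is None else round(y-yaw,3))
E
python3 - <<'E'
from h import *
p=hoodpt(118,38,0.01); print(p); need(p+[0,0,.181],YAW)
E
```

```text
[-115.59748156   18.40399981   39.23608035]
t 1.6 pos [0.4565 0.0062 0.4005] yaw -8.48 F [1.  0.3 0.2] open 1.001 | need [117568.2    806.2 -38812.1] roll 0.009
```

>>> drive_tool(
  targets="3 8 20 0.009; 3 8 25 0; 0 0 25 0; 0 0 20 0;0 0 0 0",
)

```text
clock: 2.22
eef_pos: [0.4532, 0.0179, 0.3062]
orientation: [[-0.986, 0.165, -0.006], [0.165, 0.986, -0.007], [0.005, -0.008, -1.0]]
wrist_force: [-0.4, 0.2, -0.2]
opening: 1.0
```

```bash
sed -i 's/    return HG-.*/    return HG+(-B*(f*np.cos(th)-h*np.sin(th))+np.array([0,0,f*np.sin(th)+h*np.cos(th)]))\/1000/' h.py
python3 - <<'E'
from h import *
p=hoodpt(118,38,0.01); print(p); need(p+[0,0,.181],YAW)
s=snap("scene"); save(s,"s1.png",(260,180,400,310),5)
P=cloud(s)
E
```

```text
[0.45243392 0.0234989  0.09717808]
t 2.23 pos [0.4532 0.0179 0.3062] yaw -9.51 F [-0.4  0.2 -0.2] open 1.0 | need [ 1.5  5.7 28. ] roll -0.009
```

View pics/s1.png

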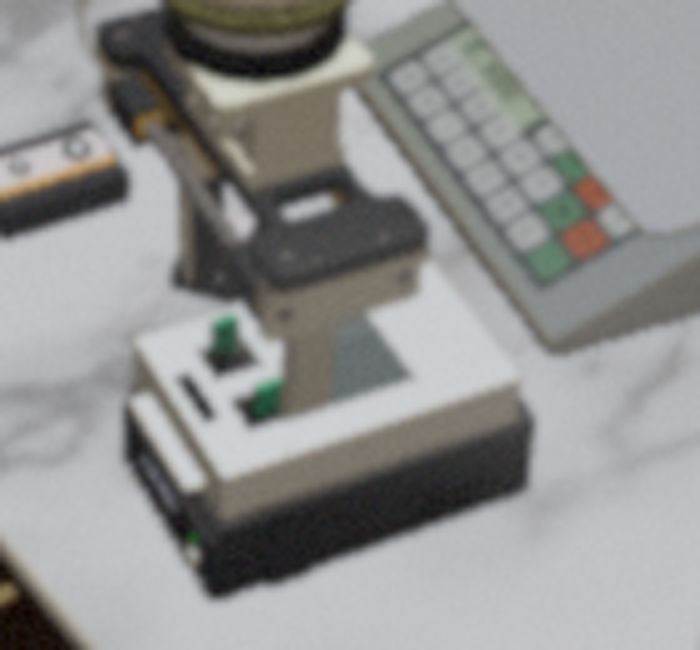

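Fingers straddle the tabs well at crop (225,340) and (265,400).

>>> drive_tool(
  targets="1 5 8 -0.009; 0 3 10 0; 0 0 10 0; 0 0 2 0; 0 0 0 0",
)

```text
clock: 2.9
eef_pos: [0.4548, 0.0264, 0.2776]
orientation: [[-0.988, 0.155, -0.001], [0.155, 0.988, -0.007], [-0.001, -0.007, -1.0]]
wrist_force: [0.3, 1.6, 0.9]
opening: 0.999
```

```bash
cat >> h.py <<'E'
def needt(p,yaw=None):
    s=sensors.read_state(); need(np.array(p)-.186*s["orientation"][:,2],yaw)
E
python3 - <<'E'
from h import *
needt(hoodpt(118,33,0.01),YAW)
E
```

```text
t 2.9 pos [0.4548 0.0264 0.2776] yaw -8.93 F [0.3 1.6 0.9] open 0.999 | need [ 2.  -1.9 -0.6] roll 0.001
```

>>> drive_tool(
  targets="2 -2 0 0; 0 0 0 0; 0 0 0 0; 0 0 0 0; 0 0 0 0; 0 0 0 0; 0 0 0 0",
  hand=-1,
  squeeze=20,
)

```text
clock: 3.78
eef_pos: [0.4529, 0.0248, 0.2794]
orientation: [[-0.988, 0.156, 0.002], [0.155, 0.988, -0.006], [-0.003, -0.006, -1.0]]
wrist_force: [-0.6, 2.0, 4.0]
opening: 0.341
```

Run:
```python
from h import *
for a in (.01,.1): needt(hoodpt(118,33,a),YAW)
for c in ("top","scene"):
    P=cloud(snap(c))
    # height of hood front region and rear region
    Q=(P-HG)*1000; f=-(Q@B); y=Q@L; z=Q[...,2]
    for lo,hi in((138,150),(60,100),(10,40)):
        m=(f>lo)&(f<hi)&(abs(y)>32)&(abs(y)<46)&(z>15)&(z<60); print(c,lo,m.sum(),np.median(z[m]) if m.any() else None)
```

```text
t 3.77 pos [0.4529 0.0248 0.2794] yaw -8.95 F [-0.6  2.   4. ] open 0.341 | need [ 0.9 -0.3  1.2] roll 0.001
t 3.77 pos [0.4529 0.0248 0.2794] yaw -8.95 F [-0.6  2.   4. ] open 0.341 | need [-2.7 -0.3 -9.2] roll 0.001
top 138 8 30.642997755876472
top 60 0 None
top 10 0 None
scene 138 51 32.623095506359824
scene 60 76 31.89507604807678
scene 10 49 30.30421217597617
```

Tabs are fully squeezed (opening 31.7 mm). I'm swinging up along the arc.

>>> drive_tool(
  targets="-2 0 -6 0; -3 0 -8 0; -5 0 -8 0; -6 0 -8 0; 0 0 0 0",
)

```text
clock: 4.5
eef_pos: [0.4685, 0.0225, 0.3096]
orientation: [[-0.988, 0.156, -0.004], [0.156, 0.988, -0.006], [0.003, -0.007, -1.0]]
wrist_force: [-2.1, 1.4, -0.5]
opening: 0.343
```

```bash
cat >> h.py <<'E'
def hoodang():
    for c in ("top","scene"):
        P=cloud(snap(c)); Q=(P-HG)*1000; f=-(Q@B); y=Q@L; z=Q[...,2]
        r=np.hypot(f,z); m=(abs(y)>28)&(abs(y)<46)&(r>90)&(r<156)&(z>15)&(f>-90)
        # top face: h=28 -> angle = atan2(z,f)-asin(28/r)
        a=np.arctan2(z,f)-np.arcsin(28/r)
        print(c,m.sum(),"hood ang top-face est",np.median(a[m]).round(3) if m.any() else None,"(rim) ",np.median(np.arctan2(z,f)[m]).round(3) if m.any() else None)
E
python3 - <<'E'
from h import *
for a in (.3,.45): needt(hoodpt(118,38,a)-[0,0,.005],YAW)
hoodang()
E
```

```text
t 4.5 pos [0.4685 0.0225 0.3096] yaw -8.95 F [-2.1  1.4 -0.5] open 0.343 | need [-0.6 -0.3 -0.6] roll 0.001
t 4.5 pos [0.4685 0.0225 0.3096] yaw -8.95 F [-2.1  1.4 -0.5] open 0.343 | need [-12.3  -0.4 -15. ] roll 0.001
top 45 hood ang top-face est 0.264 (rim)  0.447
scene 347 hood ang top-face est 0.301 (rim)  0.511h.py:32: RuntimeWarning: invalid value encountered in arcsin
  a=np.arctan2(z,f)-np.arcsin(28/r)
```

Hood is at about 0.3 and following.

>>> drive_tool(
  targets="-6 0 -8 0; -7 0 -7 0; -7 0 -7 0; -7 0 -6 0; -8 0 -6 0; -8 0 -5 0; -8 0 -4 0; -9 0 -4 0; 0 0 0 0",
)

```text
clock: 5.72
eef_pos: [0.5319, 0.0124, 0.3585]
orientation: [[-0.988, 0.156, -0.005], [0.156, 0.988, -0.007], [0.004, -0.008, -1.0]]
wrist_force: [0.6, -0.6, 0.0]
opening: 0.34
```

```bash
python3 - 2>/dev/null <<'E'
from h import *
for a in (.9,1.2): needt(hoodpt(118,38,a)-[0,0,.005],YAW)
hoodang()
E
```

```text
t 5.72 pos [0.5319 0.0124 0.3585] yaw -8.96 F [ 0.6 -0.6  0. ] open 0.34 | need [ 5.6 -0.   3.5] roll 0.001
t 5.72 pos [0.5319 0.0124 0.3585] yaw -8.96 F [ 0.6 -0.6  0. ] open 0.34 | need [-30.7  -0.1  -4.3] roll 0.001
top 74 hood ang top-face est 0.832 (rim)  1.019
scene 216 hood ang top-face est 0.916 (rim)  1.098
```

>>> drive_tool(
  targets="-10 0 -3 0; -10 0 -1 0; -10 0 0 0; -9 0 0 0; -9 0 0 0; -9 0 2 0; -9 0 2 0; -9 0 3 0; -9 0 3 0; -6 0 3 0; -5 0 3 0; 0 0 0 0",
)

```text
clock: 7.32
eef_pos: [0.6332, -0.0039, 0.3485]
orientation: [[-0.988, 0.156, 0.002], [0.156, 0.988, -0.008], [-0.003, -0.008, -1.0]]
wrist_force: [-1.2, -0.2, 3.7]
opening: 0.339
```

```bash
python3 - 2>/dev/null <<'E'
from h import *
for a in (1.65,1.75): needt(hoodpt(118,38,a)-[0,0,.005],YAW)
hoodang()
s=snap("scene"); save(s,"s2.png",(260,140,420,300),3.75)
E
```

```text
t 7.33 pos [ 0.6332 -0.0039  0.3485] yaw -8.96 F [-1.2 -0.2  3.7] open 0.339 | need [18.5  0.2 -5.2] roll 0.001
t 7.33 pos [ 0.6332 -0.0039  0.3485] yaw -8.96 F [-1.2 -0.2  3.7] open 0.339 | need [7.3 0.3 0.1] roll 0.001
top 50 hood ang top-face est 1.577 (rim)  1.772
scene 171 hood ang top-face est 1.626 (rim)  1.83
```

View pics/s2.png

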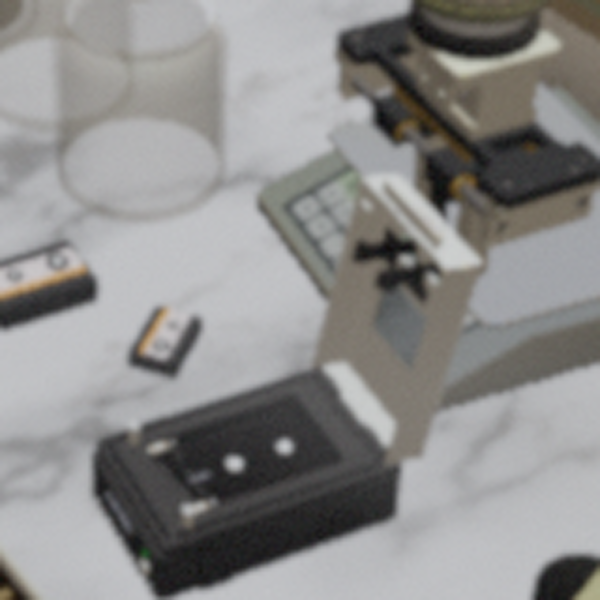

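The hood stands upright at crop (400,330), the bay is exposed at (250,455), and its guides are visible. Releasing and backing away.

>>> drive_tool(
  targets="0 0 0 0; 0 0 0 0; 0 0 0 0; -7 0 0 0; -7 0 -10 0; -3 0 -30 0; 0 0 -40 0; 0 0 -40 0; 0 0 0 0",
  hand=1,
)

```text
clock: 8.6
eef_pos: [0.6513, -0.0057, 0.4724]
orientation: [[-0.988, 0.156, -0.001], [0.156, 0.988, -0.008], [-0.0, -0.008, -1.0]]
wrist_force: [0.5, 0.5, 0.3]
opening: 0.998
```

```bash
python3 - 2>/dev/null <<'E'
from h import *
hoodang()
t=snap("top");s=snap("scene")
im=t["image"];P=cloud(t);H=P[...,2];v,u=np.mgrid[:400,:640]
def rep(n,m,P):
    q=P[m]; r=cv2.minAreaRect((q[:,:2]*1000).astype(np.float32)); print(n,m.sum(),np.round(r[0],1),np.round(r[1],1),round(r[2],1),"z",np.percentile(q[:,2],[5,50,95]).round(4))
# cassette outline by ray casting onto z=0.024: dark/any object vs counter, label centroid
def cast(c,uv,z):
    K=c["camera_matrix"];E=c["extrinsics"];uv=np.atleast_2d(uv).astype(float)
    d=np.c_[(uv[:,0]-K[0,2])/K[0,0],-(uv[:,1]-K[1,2])/K[1,1],-np.ones(len(uv))]@E[:3,:3]; o=-E[:3,:3].T@E[:3,3]
    return o+d*((z-o[2])/d[:,2])[:,None]
hs=cv2.cvtColor(im,cv2.COLOR_RGB2HSV)
for n,c,bx in(("top",t,(265,200,302,250)),("scene",s,(240,195,295,235))):
    P=cloud(c)
    m=np.zeros((400,640),bool);m[bx[1]:bx[3],bx[0]:bx[2]]=1
    rep(n+" cas",m&(P[...,2]>.019)&(P[...,2]<.031),P)
# bay: dark base top z .047-.056
Q=(P_:=cloud(t))-HG
f=-(Q@B)*1000;y=Q@L*1000;z=P_[...,2]
m=(f>-10)&(f<175)&(abs(y)<65)&(z>.04)&(z<.066)
rep("base top(t)",m,P_)
P_=cloud(s);Q=P_-HG;f=-(Q@B)*1000;y=Q@L*1000;z=P_[...,2]
m=(f>-10)&(f<175)&(abs(y)<65)&(z>.05)&(z<.060); rep("base top(s)",m,P_)
need([0.4935,0.28,0.197],np.radians(-7))
A=cv2.resize(im[190:262,262:392],None,fx=6,fy=6,interpolation=cv2.INTER_CUBIC)[...,::-1]
cv2.imwrite("pics/crop2.png",A)
E
```

```text
top 113 hood ang top-face est 1.615 (rim)  1.801
scene 160 hood ang top-face est 1.596 (rim)  1.79
top cas 358 [521.5 287. ] [140.5  74.2] 14.0 z [0.0201 0.0238 0.0288]
scene cas 413 [510.9 274.7] [160.3 115.6] 56.5 z [0.0205 0.0257 0.0294]
base top(t) 772 [496.2  40.3] [ 60.9 173.2] 80.8 z [0.0433 0.0535 0.0611]
base top(s) 1564 [494.6  16.3] [108.4 169.2] 80.9 z [0.0505 0.0567 0.0596]
t 8.8 pos [ 0.6504 -0.0056  0.4653] yaw -8.95 F [ 1.   0.6 -0.3] open 1.002 | need [196.8 260.1 268. ] roll -0.034
```

View pics/crop2.png

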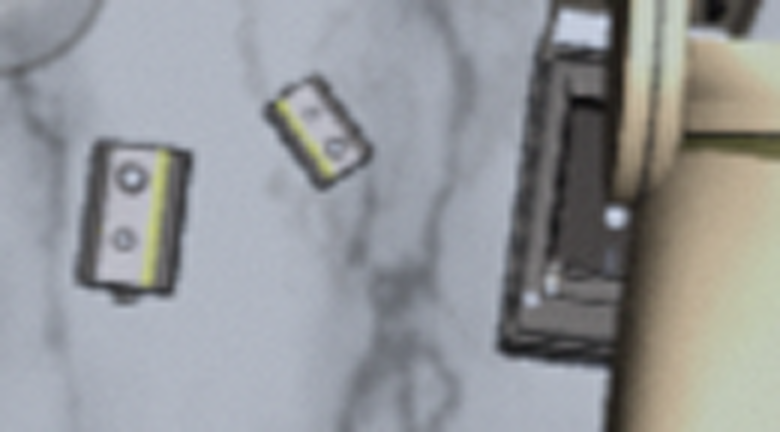

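>>> drive_tool(
  targets="30 35 0 0.034; 30 35 0 0; 30 35 0 0; 30 35 0 0; 30 35 0 0; 25 35 0 0; 20 30 0 0; 0 20 0 0; 0 0 0 0",
  hand=1,
)

```text
clock: 9.93
eef_pos: [0.5014, 0.293, 0.4487]
orientation: [[-0.981, 0.192, -0.036], [0.192, 0.981, -0.013], [0.033, -0.02, -0.999]]
wrist_force: [0.7, -0.8, -1.1]
opening: 1.0
```

```bash
python3 - 2>/dev/null <<'E'
from h import *
z=np.load("c0.npz")
for n,P,bx in(("top",z["t"],(265,200,302,250)),("scene",z["s"],(240,195,295,235))):
    m=np.zeros((400,640),np.uint8);m[bx[1]:bx[3],bx[0]:bx[2]]=1
    for zl in(.013,.018):
        k=(m&(P[...,2]>zl)&(P[...,2]<.032)).astype(np.uint8)
        N,l,st,ce=cv2.connectedComponentsWithStats(k,connectivity=4); i=1+st[1:,4].argmax()
        k=cv2.morphologyEx((l==i).astype(np.uint8),cv2.MORPH_OPEN,np.ones((5,5)))>0  # drops nose
        q=(P[k][:,:2]*1000).astype(np.float32); r=cv2.minAreaRect(q); print(n,zl,k.sum(),np.round(r[0],1),np.round(r[1],1),round(r[2],1),"mean",q.mean(0))
P=cloud(snap("scene"));Q=(P-HG)*1000;f=-(Q@B);y=Q@L;zz=Q[...,2]
m=(abs(y)<52)&(zz>60)&(zz<170)&(f<40)&(f>-90); print("hood upright: n",m.sum(),"zmax",np.percentile(zz[m],[99,100]),"f at top",np.percentile(f[m&(zz>125)],[2,10,50,90]))
P=cloud(snap("top"));Q=(P-HG)*1000;f=-(Q@B);y=Q@L;zz=Q[...,2]
m=(abs(y)<52)&(zz>60)&(zz<170)&(f<40)&(f>-90); print("hood upright top: n",m.sum(),"zmax",np.percentile(zz[m],[99,100]),"f at top",np.percentile(f[m&(zz>135)],[2,10,50,90]))
need([.4975,.278,.3],np.radians(-7))
E
```

```text
top 0.013 376 [496.2 280. ] [54.4 80.5] 83.0 mean [493.32178 279.11072]
top 0.018 258 [495.  277.9] [52.7 73.4] 89.4 mean [497.15094 276.66586]
scene 0.013 450 [494.9 277.5] [58.8 84.7] 83.8 mean [493.1353  272.57523]
scene 0.018 393 [496.3 277.6] [58.7 80.6] 82.2 mean [494.19647 274.22858]
hood upright: n 1223 zmax [161.85858156 163.71678507] f at top [-54.34395942 -51.47270088 -34.40661357 -25.31508092]
hood upright top: n 501 zmax [160.80914809 163.79536388] f at top [-53.72558506 -50.79540836 -39.18960119 -27.63571808]
t 10.03 pos [0.5017 0.2917 0.4491] yaw -11.16 F [-0.3  1.5 -0.2] open 1.003 | need [ -3.4 -11.3 149.3] roll -0.073
```

Hood angle is confirmed at about 1.75 (top corner at f=-54). The cassette is at about (0.496, 0.279), yaw -7°. My roll sign was wrong, so I'm fixing it and moving gently.

>>> drive_tool(
  targets="-3 -6 20 -0.073; 0 -5 20 0; 0 0 20 0; 0 0 20 0;0 0 0 0",
  hand=1,
)

```text
clock: 10.65
eef_pos: [0.502, 0.2732, 0.3651]
orientation: [[-0.99, 0.133, -0.037], [0.133, 0.991, -0.015], [0.035, -0.019, -0.999]]
wrist_force: [-0.3, -1.0, 1.1]
opening: 0.996
```

```bash
python3 - 2>/dev/null <<'E'
from h import *
print(sensors.read_state()["orientation"].round(3))
needt([.496,.279,.011],np.radians(-7))
E
```

```text
[[-0.99   0.133 -0.037]
 [ 0.133  0.991 -0.015]
 [ 0.035 -0.019 -0.999]]
t 10.65 pos [0.502  0.2732 0.3651] yaw -7.62 F [-0.3 -1.   1.1] open 0.996 | need [ -5.6  11.8 167.9] roll -0.011
```

>>> drive_tool(
  targets="-3 6 20 -0.011; -2 5 20 0; 0 0 20 0; 0 0 20 0; 0 0 20 0; 0 0 20 0; 0 0 15 0; 0 0 0 0",
)

```text
clock: 11.65
eef_pos: [0.5041, 0.283, 0.22]
orientation: [[-0.992, 0.123, -0.037], [0.124, 0.992, -0.015], [0.035, -0.019, -0.999]]
wrist_force: [-0.2, -0.1, 0.3]
opening: 0.998
```

```bash
python3 - 2>/dev/null <<'E'
from h import *
print(sensors.read_state()["orientation"].round(3))
needt([.496,.279,.011],np.radians(-7))
c=snap("scene"); save(c,"s3.png",(225,130,345,240),5)
E
```

```text
[[-0.992  0.123 -0.037]
 [ 0.124  0.992 -0.015]
 [ 0.035 -0.019 -0.999]]
t 11.65 pos [0.5041 0.283  0.22  ] yaw -7.08 F [-0.2 -0.1  0.3] open 0.998 | need [ 0.2 -1.  23.2] roll -0.001
```

View pics/s3.png

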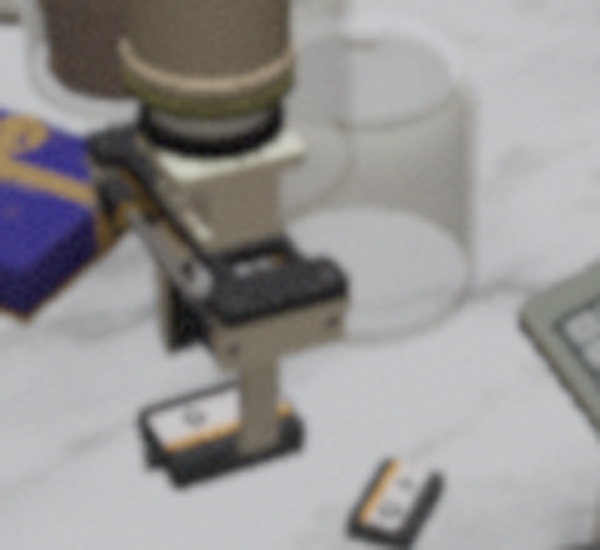

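The right finger at (260,400) stands beside the cassette, about mid-length. Descending and gripping.

>>> drive_tool(
  targets="0 -1 8 0; 0 0 8 0; 0 0 6 0; 0 0 2 0; 0 0 0 0",
)

```text
clock: 12.32
eef_pos: [0.5046, 0.2823, 0.1978]
orientation: [[-0.992, 0.123, -0.032], [0.124, 0.992, -0.012], [0.03, -0.016, -0.999]]
wrist_force: [0.7, -0.0, 0.4]
opening: 1.003
```

>>> drive_tool(
  targets="0 0 0 0; 0 0 0 0; 0 0 0 0; 0 0 0 0; 0 0 0 0",
  hand=-1,
  squeeze=20,
)

```text
clock: 12.95
eef_pos: [0.505, 0.2824, 0.1985]
orientation: [[-0.992, 0.123, -0.031], [0.124, 0.992, -0.012], [0.029, -0.016, -0.999]]
wrist_force: [-0.1, 0.5, 0.3]
opening: 0.578
```

```bash
python3 - 2>/dev/null <<'E'
from h import *
needt([.496,.279,.011],np.radians(-7))
E
```

```text
t 12.95 pos [0.505  0.2824 0.1985] yaw -7.09 F [-0.1  0.5  0.3] open 0.578 | need [ 3.  -1.5  1.8] roll -0.002
```

>>> drive_tool(
  targets="0 0 -10 0; 0 0 -20 0; 0 0 -20 0; 0 0 -20 0; 0 0 -20 0; 0 0 -10 0; 0 0 0 0",
)

```text
clock: 13.82
eef_pos: [0.509, 0.284, 0.3097]
orientation: [[-0.992, 0.124, -0.026], [0.124, 0.992, -0.009], [0.024, -0.012, -1.0]]
wrist_force: [-0.2, -0.2, -1.7]
opening: 0.579
```

>>> drive_tool(
  targets="-3 -10 0 0; -3 -22 0 0; -3 -25 0 0; -3 -25 0 0; -3 -25 0 0; -4 -25 0 0; -4 -25 0 0; -4 -25 0 0; -4 -25 0 0; -4 -22 0 0; -3 -15 0 0.033; 0 0 0 0",
)

```text
clock: 15.32
eef_pos: [0.51, 0.015, 0.3021]
orientation: [[-0.985, 0.165, -0.043], [0.166, 0.986, -0.015], [0.04, -0.022, -0.999]]
wrist_force: [-0.1, 0.9, -0.7]
opening: 0.575
```

```bash
python3 - 2>/dev/null <<'E'
from h import *
print(sensors.read_state()["orientation"].round(3))
needt([.5044,.0152,.060],YAW)
s=snap("scene"); save(s,"s4.png",(260,140,400,300),3.75)
E
```

```text
[[-0.985  0.165 -0.043]
 [ 0.166  0.986 -0.015]
 [ 0.04  -0.022 -0.999]]
t 15.32 pos [0.51   0.015  0.3021] yaw -9.49 F [-0.1  0.9 -0.7] open 0.575 | need [-4.2  4.6 56. ] roll -0.009
```

View pics/s4.png

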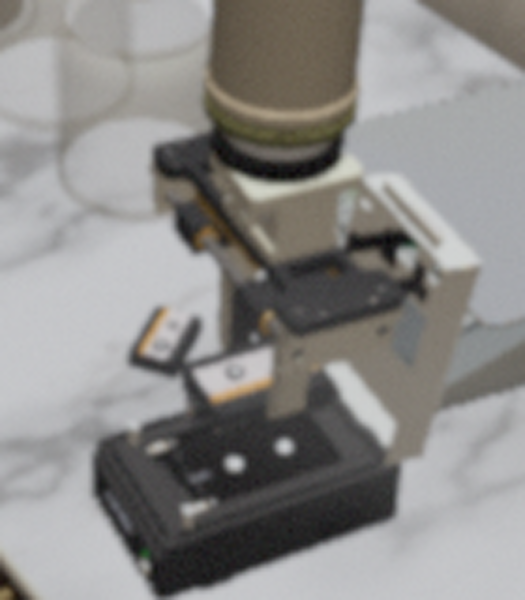

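The cassette is held over the bay, nose towards the front. I'll check its tilt and front edge before lowering.

```bash
python3 - 2>/dev/null <<'E'
from h import *
s=snap("scene");P=cloud(s);Q=(P-HG)*1000;f=-(Q@B);y=Q@L;z=P[...,2]*1000
v=s["image"].astype(int).max(-1)
m=(f>72)&(f<125)&(abs(y)<35)&(z>85)&(z<145)
lab=m&(v>110)
A=np.c_[f[lab],y[lab],np.ones(lab.sum())];c,*_=np.linalg.lstsq(A,z[lab],rcond=None);r=z[lab]-A@c
print("label plane slope f,y",c[:2],"z at centre68",c@[68,0,1],"n",lab.sum(),"rms",r.std())
print("f range label",np.percentile(f[lab],[1,50,99]),"y",np.percentile(y[lab],[1,99]))
k=m&(z>100); print("all f",np.percentile(f[k],[50,95,99,100]),"y",np.percentile(y[k],[1,99]))
t=sensors.read_state();tip=t["eef_pos"]+.186*t["orientation"][:,2];q=(tip-HG)*1000;print("tip f,y,z",-(q@B),q@L,tip[2])
# empty bay: bright floor dots / nose gap; floor region
b=(f>20)&(f<130)&(abs(y)<40)&(z>40)&(z<54); print("bay floor f",np.percentile(f[b],[2,50,98]),"y",np.percentile(y[b],[2,50,98]),"z",np.median(z[b]))
E
```

```text
label plane slope f,y [-0.18568045 -0.05508289] z at centre68 133.50895053254726 n 200 rms 3.848096767810029
f range label [ 73.31086763  89.47247188 113.89979788] y [-29.78197519  33.1093773 ]
all f [ 93.01761498 109.44202742 114.03313952 114.83120292] y [-32.54229241  32.48258038]
tip f,y,z 67.0994302233137 -2.147057150505299 0.11631866367431984
bay floor f [ 22.21059203  71.74387012 114.50815801] y [-25.07130035   0.72377577  31.47660676] z 49.20110396556183
```

```bash
python3 - 2>/dev/null <<'E'
from h import *
from numpy.linalg import lstsq
s=snap("scene");P=cloud(s);Q=(P-HG)*1000;f=-(Q@B);y=Q@L;z=P[...,2]*1000
im=s["image"].astype(int);v=im.max(-1);sat=v-im.min(-1)
box=np.zeros((400,640),bool);box[230:252,310:334]=1   # crop s4 /3.75 + (260,140)
m=box&(v>120)&(z>100)&(z<150)
for it in range(4):
    A=np.c_[f[m],y[m],np.ones(m.sum())];c,*_=lstsq(A,z[m],rcond=None)
    m=m&(abs(z-(c[0]*f+c[1]*y+c[2]))<4)
print(c[:2],"z68",c@[68,0,1],m.sum(),np.percentile(f[m],[2,98]),np.percentile(y[m],[2,98]))
cv2.imwrite("pics/s5.png",cv2.resize(s["image"][220:262,300:345][...,::-1],None,fx=13,fy=13,interpolation=cv2.INTER_CUBIC))
E
```

```text
[ 0.01224274 -0.03688416] z68 129.905288345473 218 [ 56.59187949 104.55712403] [-20.02584451  23.06027517]
```

View pics/s5.png

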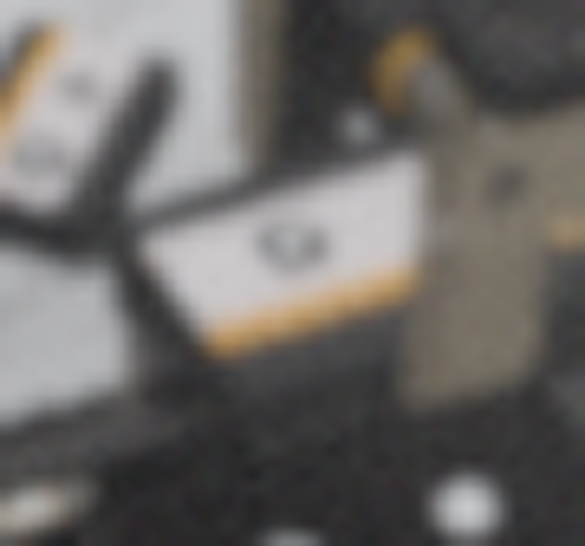

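The cassette is flat (slope about 0.01) with its front where expected. Lowering in stages.

>>> drive_tool(
  targets="-2 3 10 -0.009; -1 1 10 0; 0 0 10 0; 0 0 8 0; 0 0 0 0",
)

```text
clock: 16.1
eef_pos: [0.5117, 0.0219, 0.2601]
orientation: [[-0.988, 0.149, -0.045], [0.149, 0.989, -0.014], [0.042, -0.021, -0.999]]
wrist_force: [0.5, -0.4, -0.9]
opening: 0.579
```

```bash
cat >> h.py <<'E'
def tipst():
    for _ in range(1):
        t=sensors.read_state();tip=t["eef_pos"]+.186*t["orientation"][:,2];q=(tip-HG)*1000;print("tip f,y,z",round(-(q@B),1),round(q@L,1),round(tip[2]*1000,1),"F",t["wrist_force"].round(1),"open",round(t["opening"],3),"t",t["clock"])
E
python3 -c "
from h import *
tipst();needt([.5033,.0154,.060],YAW)"
```

```text
tip f,y,z 66.6 3.8 74.3 F [ 0.5 -0.4 -0.9] open 0.579 t 16.1
t 16.1 pos [0.5117 0.0219 0.2601] yaw -8.55 F [ 0.5 -0.4 -0.9] open 0.579 | need [-1.1 -3.5 14.4] roll 0.008
```

>>> drive_tool(
  targets="-1 -2 0 0.008; 0 -1 0 0; 0 0 0 0",
)

```text
clock: 16.48
eef_pos: [0.5127, 0.0184, 0.261]
orientation: [[-0.987, 0.157, -0.044], [0.158, 0.987, -0.015], [0.041, -0.021, -0.999]]
wrist_force: [0.3, 0.2, -1.0]
opening: 0.58
```

```bash
python3 -c "
from h import *
tipst();needt([.5033,.0154,.060],YAW)"
```

```text
tip f,y,z 64.9 0.5 75.2 F [ 0.3  0.2 -1. ] open 0.58 t 16.475
t 16.48 pos [0.5127 0.0184 0.261 ] yaw -9.06 F [ 0.3  0.2 -1. ] open 0.58 | need [ 0.6 -0.2 15.2] roll -0.001
```

>>> drive_tool(
  targets="0 0 4 0; 0 0 4 0; 0 0 3 0; 0 0 2 0; 0 0 0 0; 0 0 0 0",
)

```text
clock: 17.23
eef_pos: [0.5121, 0.0182, 0.2472]
orientation: [[-0.987, 0.157, -0.043], [0.158, 0.987, -0.015], [0.041, -0.021, -0.999]]
wrist_force: [0.7, -0.4, 0.7]
opening: 0.578
```

```bash
python3 -c "
from h import *
tipst();needt([.5033,.0154,.060],YAW)"
```

```text
tip f,y,z 65.4 0.1 61.4 F [ 0.7 -0.4  0.7] open 0.578 t 17.225
t 17.23 pos [0.5121 0.0182 0.2472] yaw -9.06 F [ 0.7 -0.4  0.7] open 0.578 | need [ 0.7 -0.2  1.5] roll -0.001
```

>>> drive_tool(
  targets="0 0 2 0; 0 0 0 0",
)

```text
clock: 17.48
eef_pos: [0.5122, 0.0181, 0.2457]
orientation: [[-0.987, 0.157, -0.043], [0.158, 0.987, -0.015], [0.04, -0.021, -0.999]]
wrist_force: [-2.1, 0.0, 1.3]
opening: 0.576
```

>>> drive_tool(
  targets="0 0 0 0; 0 0 0 0; 0 0 0 0; 0 0 0 0; 0 0 -10 0; 0 0 -20 0; 0 0 -20 0; 0 0 -25 0; 0 0 -25 0; 0 0 -25 0; 0 0 0 0",
  hand=0.8,
)

```text
clock: 18.85
eef_pos: [0.5178, 0.0201, 0.3784]
orientation: [[-0.987, 0.157, -0.04], [0.158, 0.987, -0.015], [0.037, -0.021, -0.999]]
wrist_force: [0.4, -0.1, -0.3]
opening: 0.897
```

```bash
cat >> h.py <<'E'
def cas():
    s=snap("scene");P=cloud(s);Q=(P-HG)*1000;f=-(Q@B);y=Q@L;z=P[...,2]*1000
    v=s["image"].astype(int).max(-1)
    m=(f>25)&(f<112)&(abs(y)<29)&(z>62)&(z<84)
    lab=m&(v>110)
    A=np.c_[f[lab],y[lab],np.ones(lab.sum())];c=np.linalg.lstsq(A,z[lab],rcond=None)[0]
    print("slope",c[:2].round(3),"z centre",c@[68,0,1],lab.sum(),"f",np.percentile(f[m],[1,50,99]),"y",np.percentile(y[m],[1,50,99]))
    return s
E
python3 -c "
from h import *
tipst();s=cas();save(s,'s6.png',(270,190,370,310),5)
print(sensors.read_state()['orientation'].round(3))"
```

```text
tip f,y,z 59.4 3.0 192.6 F [ 0.4 -0.1 -0.3] open 0.897 t 18.85
slope [-0.005 -0.005] z centre 73.22453421531011 344 f [ 28.34395522  70.7347179  106.86606519] y [-28.47481088  -5.70166231  24.42306267]
[[-0.987  0.157 -0.042]
 [ 0.158  0.987 -0.015]
 [ 0.039 -0.021 -0.999]]
```

View pics/s6.png

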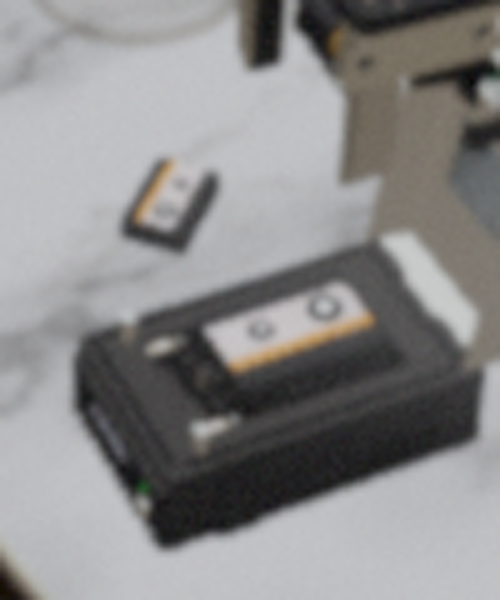

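The cassette is seated flat: slope about 0, top at 73 mm in a view that reads 2 mm high. Now I'll shut the fingers, pass over the hood and go behind it.

>>> drive_tool(
  targets="0 0 -20 0; 0 -1 -20 0; 0 -1 -15 0; -18 0 0 0; -20 0 0 0; -20 0 0 0; -20 0 0 0; -20 0 0 0; -20 0 0 0; -18 0 0 0; 0 0 0 0",
  hand=-1,
)

```text
clock: 20.27
eef_pos: [0.6571, -0.0034, 0.4278]
orientation: [[-0.986, 0.157, -0.049], [0.158, 0.987, -0.014], [0.047, -0.022, -0.999]]
wrist_force: [-0.3, 0.3, 0.5]
opening: 0.003
```

```bash
python3 -c "
from h import *
tipst();print(sensors.read_state()['orientation'].round(3))"
```

```text
tip f,y,z -80.1 1.4 242.1 F [-0.3  0.3  0.5] open 0.003 t 20.275
[[-0.986  0.157 -0.049]
 [ 0.158  0.987 -0.014]
 [ 0.047 -0.022 -0.999]]
```

>>> drive_tool(
  targets="0 -1 15 0; 0 0 20 0; 0 0 14 0; 5 0 0 0; 5 0 0 0; 5 0 0 0; 5 0 0 0; 0 0 0 0",
)

```text
clock: 21.28
eef_pos: [0.6317, -0.0014, 0.3778]
orientation: [[-0.986, 0.157, -0.048], [0.158, 0.987, -0.014], [0.046, -0.022, -0.999]]
wrist_force: [-0.8, -0.3, 0.0]
opening: 0.007
```

```bash
python3 -c "
from h import *
tipst()"
```

```text
tip f,y,z -54.9 -0.6 192.0 F [-0.8 -0.3  0. ] open 0.007 t 21.275
```

>>> drive_tool(
  targets="10 0 -2 0; 10 0 -2 0; 10 0 -2 0; 10 0 -1 0; 10 0 -1 0; 10 0 0 0; 9 0 1 0; 9 0 2 0; 9 0 3 0; 8 0 4 0; 0 0 0 0",
)

```text
clock: 22.65
eef_pos: [0.5307, 0.0148, 0.3802]
orientation: [[-0.986, 0.157, -0.049], [0.158, 0.987, -0.014], [0.046, -0.021, -0.999]]
wrist_force: [0.1, 0.9, 0.7]
opening: 0.01
```

```bash
python3 -c "
from h import *
tipst();hoodang()" 2>/dev/null
```

```text
tip f,y,z 47.5 -0.3 194.5 F [0.1 0.9 0.7] open 0.01 t 22.65
top 48 hood ang top-face est 0.872 (rim)  1.057
scene 147 hood ang top-face est 0.898 (rim)  1.08
```

>>> drive_tool(
  targets="8 0 4 0; 8 0 4 0; 8 0 4 0; 8 0 5 0; 9 0 8 0; 9 0 8 0; 9 0 9 0; 6 0 8 0; 5 0 8 0; 5 0 8 0; 0 0 0 0",
)

```text
clock: 24.12
eef_pos: [0.4484, 0.0263, 0.3127]
orientation: [[-0.986, 0.157, -0.049], [0.158, 0.987, -0.014], [0.046, -0.022, -0.999]]
wrist_force: [-0.1, 0.5, -0.3]
opening: 0.002
```

```bash
python3 -c "
from h import *
tipst();hoodang()" 2>/dev/null
```

```text
tip f,y,z 130.7 -1.9 126.9 F [-0.1  0.5 -0.3] open 0.002 t 24.125
top 1 hood ang top-face est 0.107 (rim)  0.29
scene 252 hood ang top-face est 0.288 (rim)  0.488
```

>>> drive_tool(
  targets="0 1 8 0; 3 1 9 0; 4 0 8 0; 0 0 0 0",
)

```text
clock: 24.72
eef_pos: [0.4413, 0.0291, 0.2877]
orientation: [[-0.986, 0.157, -0.047], [0.158, 0.987, -0.014], [0.044, -0.021, -0.999]]
wrist_force: [0.2, 0.6, -0.6]
opening: 0.005
```

```bash
python3 -c "
from h import *
tipst();hoodang();s=snap('scene');save(s,'s7.png',(270,190,370,310),5)" 2>/dev/null
```

```text
tip f,y,z 137.6 -0.2 101.9 F [ 0.2  0.6 -0.6] open 0.005 t 24.725
top 0 hood ang top-face est None (rim)  None
scene 253 hood ang top-face est 0.116 (rim)  0.319
```

View pics/s7.png

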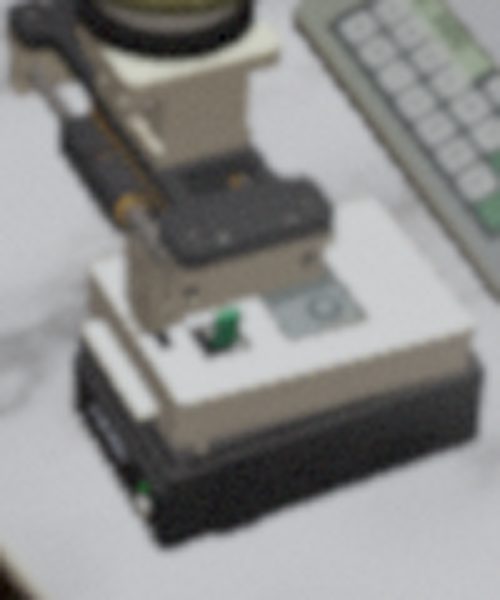

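Hood is at about 0.1 with the fingers on the front mark and the right tab clear. Pressing down.

>>> drive_tool(
  targets="2 0 5 0; 2 0 5 0; 0 0 4 0; 0 0 0 0",
)

```text
clock: 25.38
eef_pos: [0.4385, 0.0294, 0.2785]
orientation: [[-0.987, 0.157, -0.04], [0.158, 0.987, -0.014], [0.038, -0.021, -0.999]]
wrist_force: [0.3, -0.2, 0.7]
opening: 0.003
```

```bash
python3 -c "
from h import *
tipst();hoodang()" 2>/dev/null
```

```text
tip f,y,z 139.3 -0.1 92.6 F [ 0.3 -0.2  0.7] open 0.003 t 25.375
top 0 hood ang top-face est None (rim)  None
scene 252 hood ang top-face est 0.053 (rim)  0.262
```

>>> drive_tool(
  targets="1 0 4 0; 0 0 4 0; 0 0 4 0; 0 0 5 0",
)

```text
clock: 25.98
eef_pos: [0.4381, 0.0296, 0.2714]
orientation: [[-0.987, 0.157, -0.04], [0.158, 0.987, -0.015], [0.037, -0.021, -0.999]]
wrist_force: [-30.9, 1.4, 62.7]
opening: 0.006
```

```bash
python3 -c "
from h import *
tipst();hoodang()" 2>/dev/null
```

```text
tip f,y,z 139.7 -0.1 85.6 F [-30.9   1.4  62.7] open 0.006 t 25.975
top 0 hood ang top-face est None (rim)  None
scene 231 hood ang top-face est 0.009 (rim)  0.224
```

Hood is on its stop. Lifting off.

>>> drive_tool(
  targets="0 0 -5 0; 0 0 -15 0; 0 0 -30 0; 0 0 -40 0; 0 0 -40 0; 30 40 0 0; 30 50 0 0; 30 50 0 0; 0 50 0 0; 0 50 0 0; 0 0 0 0; 0 0 0 0",
)

```text
clock: 27.58
eef_pos: [0.3908, 0.2893, 0.4085]
orientation: [[-0.986, 0.16, -0.035], [0.161, 0.987, -0.013], [0.033, -0.019, -0.999]]
wrist_force: [-0.3, -0.1, 0.3]
opening: 0.007
```

```bash
python3 - 2>/dev/null <<'E'
from h import *
tipst();hoodang()
z0=np.load("c0.npz");s=snap("scene");t=snap("top")
for n,P0,P in(("top",z0["t"],cloud(t)),("scene",z0["s"],cloud(s))):
    for nm,p in(("now",P),("start",P0)):
        Q=(p-HG)*1000;f=-(Q@B);y=Q@L;z=Q[...,2]
        o=[]
        for lo,hi in((132,150),(60,100),(8,40)):
            m=(f>lo)&(f<hi)&(abs(y)<45)&(z>20)&(z<36);o.append((int(m.sum()),round(float(np.median(z[m])),2)))
        print(n,nm,"hood face height front/mid/back",o)
im=np.hstack([cv2.resize(s["image"][170:330,250:450],(400,320),interpolation=cv2.INTER_CUBIC),cv2.resize(t["image"][130:270,290:465],(400,320),interpolation=cv2.INTER_CUBIC)])
cv2.imwrite("pics/fin.png",im[...,::-1])
E
```

```text
tip f,y,z 226.2 249.4 222.6 F [-0.3 -0.1  0.3] open 0.007 t 27.575
top 243 hood ang top-face est 0.016 (rim)  0.244
scene 327 hood ang top-face est 0.028 (rim)  0.247
top now hood face height front/mid/back [(161, 30.19), (358, 28.82), (286, 28.13)]
top start hood face height front/mid/back [(169, 30.38), (356, 28.61), (282, 28.28)]
scene now hood face height front/mid/back [(220, 31.7), (460, 30.54), (351, 30.26)]
scene start hood face height front/mid/back [(222, 31.6), (457, 30.96), (347, 30.11)]
```

View pics/fin.png

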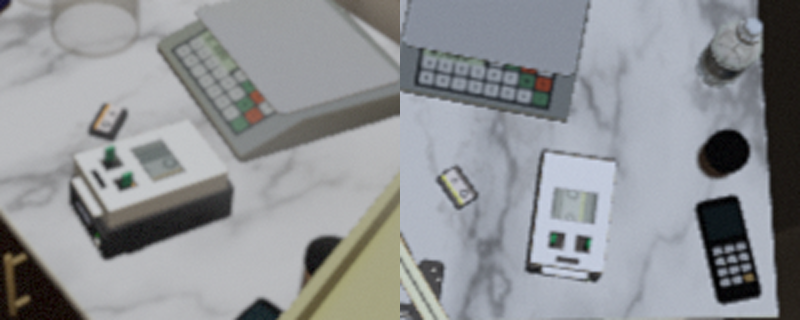

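The hood is shut at the same heights as at the start, with both tabs out. The cassette shows through the window, and the bystanders are where they were. Handing in.

```bash
python3 -c "
from h import *
print(manip.hand_in())"
```

```text
the job is handed in; nothing more can be done
None
```

The job is done and handed in, at about 27.7 s on the robot's clock.

**What I did:**
- Squeezed both tabs (31.7 mm across, so fully in) and swung the hood open along its arc.
- Gripped the larger of the two cassettes, laid it in the bay with its nose to the front, and let go.
- Pushed the hood over from behind and pressed on the front mark until it hit its stop.

**What the checks showed:**
- **Hood opening:** its top corner was where 1.75 rad puts it, so it was fully open before the cassette went in. My rougher angle estimate read only about 1.6, because it mixes in the hood's side faces.
- **Cassette:** it lay flat in the bay (slope about 0). Its top read 73 mm against 71 mm expected, and that view reads about 2 mm high.
- **Hood shut:** front, middle and back heights match the starting picture within 0.5 mm with the arm away, and both tabs are back out.
- **Other things:** the bottle, jar, terminal and smaller cassette look unmoved in the last picture. The gift box wasn't in that crop and I didn't compare it again, but the arm only passed near it while gripping the cassette.

**Less than ideal:**
- The final press reached about 63 N up and 31 N sideways at the wrist. It came through the fingertips and stayed under the 120 N limit, but it was far more than the 8–15 N needed.
- A fast move with a wrong roll sign left the tool tilted about 2° from then on. This did no harm, because the tilt was about the same when gripping and placing the cassette.

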